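# Close a sample jar without cross-threading its cap

### The arm

A 7-joint arm with a two-finger parallel gripper is mounted at the origin on the work surface. World frame = base frame: x ahead of the robot, y to its left, z up, the work surface at z = 0. Lengths are in m, angles in rad, forces in N, time in s.
With the tool pointing down it reaches from about 0.425 to 0.925 m from the base axis. Payload 6.8 kg.
Tool frame: the origin (TCP) lies between the finger pads, 19 mm behind the fingertips; this is the grasp point; z points along the fingers, y is the line along which they close (so a half turn about z gives the same grasp; the last joint's range is limited). The gripper opens to 85 mm and grips with 20 to 120 N. Pads are 22 mm wide; open, the fingers measure 114 mm over their backs; the gripper's body (76 mm by 85 mm) begins 54 mm behind the grasp point. The pads swing forward as they close: fully open they stand 13 mm farther back than shut.
Start: joints at [-1.408, 0.477, 0.022, 1.555, -0.011, 1.109, -0.083], TCP at [0.181, 0.65, 0.25] pointing down, gripper open.
Joint ranges: [-2.96, 2.96], [-0.34, 2.1], [-1.41, 1.46], [0.24, 2.44], [-1.37, 4.51], [0.17, 1.92], [-2.96, 2.96]. Speed limits (rad/s): [2.39, 2.39, 3.14, 3.14, 3.14, 3.14, 3.14].

### API

Orientations are given as a unit quaternion [w, x, y, z].
In Python, from station import * gives the robot as it stands.
- The arm moves only by the shell command python3 -m creep 'ROWS' [FORCE]. ROWS is JSON, a list of rows, each a list of 7 numbers: the gripper command: -1 is shut, 1 is fully open, values between are in proportion, then the shift along the world's x, y, z in mm, then the turn, a rotation vector about the world's x, y, z in rad. A call has 1 to 5 rows; each row shifts and turns the commanded pose from where the row before left it; what a row does not reach is not made up. A row lasts 1/8 s, in which the tool goes at most 62.5 mm and 10.7 degrees, less where a joint would pass 70% of its speed; a pose out of reach is approached as far as the arm can. A call is refused whole if a number of a shift passes 62.5 or a number of a turn 0.188, either way. A call with a gripper value outside its range is refused whole. The fingers move at their own pace and stop on an object; FORCE is the grip in N (left out, the last holds). Time passes only in rows, so rows that do not move let the fingers close. It gives the time, the measured TCP pose, the force, the opening and the grip force at its end, in the units of the state.
- get_obs(): the state, without advancing time (a new reading comes with each control period).
- read_camera(name): name is "side" or "top" or "wrist"; returns (picture, depth): 384x512x3 uint8, red, green, blue; 384x512 float32, m along the optical axis (not along the pixel's ray), 0 where there is no reading.
- camera_params(name): a dict with "intrinsics" (3x3 intrinsics, pixels), "cam_to_world" (4x4, takes a point from camera to world coordinates); the wrist camera has in their place "mount" (4x4, takes a point from camera to tool coordinates, whose origin is the TCP and whose axes are the flange's). Camera axes: x right, y up, looking along -z (the intrinsics and any distortion apply to the point x, -y, -z); pixel columns grow to the right and rows downward; lengths in m; the calibration is good to about 2 mm. A picture is of the moment at which its call begins: read the wrist's pose just before it. camera_params takes no time and is no camera call.
- hand_in(): hands the job in; it is judged then, once.
The state is a dict: "t": time; "q": joint angles; "joint_vel": joint speeds; "joint_torque": joint torques, N m; "eef_pos": TCP position; "tool_rot": TCP orientation; "contact_force": force on the tool from outside, world axes, zero at the start; "torque": the same for the moment, N m; "gripper_width": opening from 0.0 (shut) to 1.0 (fully open); "grasp_force": force on a finger pad.
Only numpy, scipy, OpenCV 4.12 (cv2) and the standard library are available. Lean on these libraries where they do the work, as an engineer would, in place of code of your own. Each camera call takes 0.05 s, during which the arm holds its last target. There are 200 camera calls.

### The job

Close the strawberry sample jar: set the red cap upright on its neck with the cap's grip bar in line with the two red marks on the clamp block, turn it gently backward (counter-clockwise from above) until it drops a step into the thread, then forward (clockwise) until it is fully home. Never force the thread, let go of the cap when it is closed, and leave the other things on the bench where they are.

Things in the scene. Friction and masses are not known exactly. Their poses are not given: they have to be found in the camera images.
- cap: Red wing-grip screw cap, loose, skirt down. 56 mm diameter, 23 mm to its flat roof; on the roof a grip bar along the cap's x axis, 50 long, 14 wide, top 48 mm above the origin (bar's ends alike). Skirt bore 50 mm, 20 mm deep; two white lugs, 3.5 mm thick, stick into it at +x and -x, 3 mm above the lower edge. About 60 g. Origin: centre of the skirt's lower edge; z up.
- cap_grip (a point): Point on the cap's axis 45 mm above its origin, 3 mm below the bar's top: with the TCP here and the fingers closing along the cap's y axis across the 14 mm bar, the fingertips stay 3 mm clear of the roof. Axes as the cap's.
- holder: Pale aluminium clamp block, 110 x 110 x 30 mm, bolted down, with a clear 60 mm wide sample jar (strawberries inside) held upright in a black collar at its middle. Two red marks lie on its top at +x and -x of the jar: the line through them is the block's x axis. Origin: centre of its underside, z up.
- mouth (a point): Centre of the jar's open rim, 89 mm above the bench; axes as the clamp block's. The neck is 38 mm in diameter with rounded rim, and bears a rigid right-handed two-start thread, 47 mm over its crests, 2.2 mm of height per radian (clockwise from above goes down). More than 25 N between cap and jar counts as forcing it.
- on_thread (a point): Point on the jar's axis 12 mm below the rim: about where the cap's origin is (10.5 to 14 mm below it) when it has been set on with its bar on the marks and its lugs rest on top of the thread. From there clockwise it sinks 2.2 mm per rad and the lugs jam on a hard stop after 0.4 to 1.7 rad. Counter-clockwise it climbs 2.2 mm per rad.
- dropped (a point): Point on the jar's axis 17 mm below the rim: the cap's origin after the drop. From the marks, 0.3 to 1.5 rad of counter-clockwise turn (the jar stands differently in its clamp each time) takes the lugs past the thread's end; the cap can then go down about 7 mm, if let or lightly pressed. This opening is 0.2 rad wide; beyond it a hard stop bars further backward turning.
- home (a point): Point on the jar's axis 20 mm below the rim: the cap's origin when fully home, its roof on the rim. It is reached by 1.25 to 1.45 rad of clockwise turn after the drop, going down 3 mm under the thread. Then the roof carries the press and it sinks no more; a hard stop bars turning on, 0.6 to 0.8 rad past home.
- spare_cap: A blue spare cap of the same outer shape as the red one, but not for this jar. Leave it. Origin: centre of its lower edge.
- cup_a: Small clear sample cup with white lid, 44 mm diameter, 60 mm tall. Leave it. Origin: centre of its underside.
- cup_b: Another such cup, 44 mm diameter, 60 mm tall. Leave it. Origin: centre of its underside.
- test_card: White flat test cassette, 70 x 20 x 6 mm. Leave it. Origin: centre of its underside, x along its length.
- timer: Round black pocket timer, 56 mm diameter, 16 mm high. Leave it. Origin: centre of its underside.
- beaker: Glass beaker, 84 mm diameter, 110 mm tall, open. Leave it. Origin: centre of its underside.
Mind the look-alikes: they are no part of the job. There is more than one size of the cap; the job needs the middle-sized.

How it is judged:
On the way, in this order (a step that is already met when the one before it is completed fails the run):
1. the cap is set on the neck, resting on top of the thread, its bar within 0.3 rad of the line of the red marks (horizontal distance between cap and mouth below 0.004 m and z of cap in the frame of mouth between -0.015 and -0.008 m and angle between the x axis of cap and the x axis of holder, either way round below 0.3 rad and contact force between cap and holder above 0.3 N), for 0.1 s.
2. the cap has dropped a step into the thread (z of cap in the frame of mouth below -0.016 m), for 0.05 s.
At the end, for the whole second after the job is handed in: The red cap is fully screwed home: its roof within 1 mm of the jar's rim (cap origin at least 19 mm below the rim, 20 mm when fully seated), centred within 3 mm, level within 0.06 rad, at rest (z of cap in the frame of mouth below -0.019 m and horizontal distance between cap and mouth below 0.003 m and angle between cap's own z axis and vertical below 0.06 rad and linear speed of cap below 0.01 m/s); the robot touches nothing.
It fails at once if the thread is forced: more than 25 N between cap and jar or clamp block (contact force between cap and holder above 25 N).
It fails at once if another thing on the bench (spare cap, cups, test card, timer, beaker) is moved more than 30 mm (distance of any of spare_cap, cup_a, cup_b, test_card, timer, beaker from where it was at the start of the episode above 0.03 m).
It also fails if it takes over 72 s, if anything falls off the work surface, if the arm or the gripper's body presses on something with over 40 N, if the wrist force passes 120 N, or if a joint passes its speed limit or range.

## Working session

There is one attempt and no reset: what is moved stays moved. The work goes in short steps, Python scripts to look and compute and a shell command to move; the robot and the scene stay as the last step left them, time stands still between calls to the robot, and variables do not carry over. Pictures are saved under pics/ and viewed, at most 10 in all, crops included, and the job is handed in when it is done.

```bash
mkdir -p pics; ls
cat > h.py <<'E'
from station import *
import numpy as np, cv2
from scipy.spatial.transform import Rotation as R
def look(n):
    o=get_obs(); p,d=read_camera(n); c=camera_params(n); K=np.array(c["intrinsics"])
    if n=="wrist":
        q=o["tool_rot"]; T=np.eye(4); T[:3,:3]=R.from_quat([q[1],q[2],q[3],q[0]]).as_matrix(); T[:3,3]=o["eef_pos"]
        M=T@np.array(c["mount"])
    else: M=np.array(c["cam_to_world"])
    v,u=np.mgrid[:384,:512]
    P=np.stack([(u-K[0,2])/K[0,0]*d,-(v-K[1,2])/K[1,1]*d,-d,np.ones_like(d)],-1)@M.T
    return p,d,P[...,:3],o,c
def save(n,p): cv2.imwrite("pics/"+n,cv2.cvtColor(p,cv2.COLOR_RGB2BGR))
E
python3 - <<'E'
from h import *
for n in("top","side"):
    p,d,P,o,c=look(n); save(n+"0.png",p); np.savez("/tmp/"+n,p=p,P=P,d=d)
    print(n,{k:np.round(v,3).tolist() if not isinstance(v,str) else v for k,v in c.items()})
print(o)
E
```

```text
pics
top {'intrinsics': [[378.447, 0.0, 255.156], [0.0, 378.447, 191.992], [0.0, 0.0, 1.0]], 'cam_to_world': [[0.023, 0.99, -0.142, 0.439], [-1.0, 0.023, -0.007, -0.009], [-0.004, 0.142, 0.99, 0.926], [0.0, 0.0, 0.0, 1.0]]}
side {'intrinsics': [[422.256, 0.0, 254.981], [0.0, 422.256, 197.462], [0.0, 0.0, 1.0]], 'cam_to_world': [[0.813, 0.292, -0.503, 0.097], [-0.582, 0.394, -0.712, -0.673], [-0.01, 0.871, 0.491, 0.561], [0.0, 0.0, 0.0, 1.0]]}
{'t': 0.05, 'q': array([-1.40808859,  0.47774884,  0.02232081,  1.55640031, -0.01149813,
        1.10931269, -0.08312546]), 'joint_vel': array([-5.75873538e-05, -7.10338635e-04,  1.64815528e-04, -1.70992278e-04,
       -6.94597777e-04, -3.45512572e-04,  1.18111878e-03]), 'joint_torque': array([ 4.56931331e-03, -5.98292291e+01,  1.61527254e+00, -2.82252324e+01,
        1.27887420e-02,  5.13390609e-03, -1.94389145e-05]), 'eef_pos': array([0.18042502, 0.64988467, 0.24908129]), 'tool_rot': array([-5.76458145e-05,  1.34983349e-01,  9.90847484e-01, -8.68762957e-04]), 'contact_force': array([ 0.76044878, -0.45798427, -0.76979129]), 'torque': array([ 0.00281237,  0.01105991, -0.02918993]), 'grasp_force': 0.0, 'gripper_width': 1.0031311427724838}
```

View pics/top0.png

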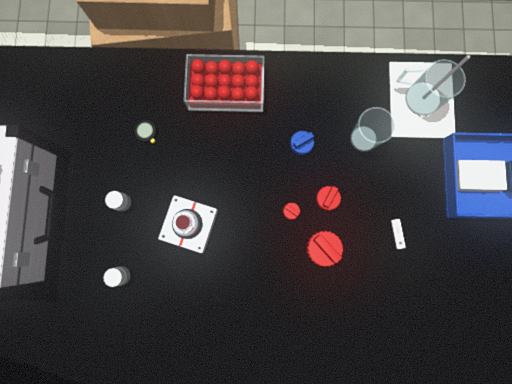

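The top view shows three red caps: a small one at (291,211), a middle one at (329,198) and a large one at (325,248). The blue spare is at (302,142), and the clamp block with the jar is at (188,224), its red marks running roughly up and down. The middle cap should be the 56 mm one, so I'll measure all of them.

Run:
```python
from h import *
z=np.load("/tmp/top.npz");p,P=z["p"],z["P"]
hsv=cv2.cvtColor(p,cv2.COLOR_RGB2HSV)
red=((hsv[...,0]<8)|(hsv[...,0]>172))&(hsv[...,1]>130)&(hsv[...,2]>60)
n,l,s,c=cv2.connectedComponentsWithStats(red.astype(np.uint8))
for i in range(1,n):
    if s[i,4]<6 or c[i,1]<120: continue
    Q=P[l==i]; zz=Q[:,2]; print("red",c[i].round(1),s[i,4],"med",np.median(Q,0).round(4),"ext",np.ptp(np.percentile(Q,[2,98],axis=0),axis=0).round(3),"ztop",np.percentile(zz,97).round(3))
    if s[i,4]>100:
        for lo,hi in((.030,.060),):
            pass
        zt=np.percentile(zz,97); B=Q[zz>zt-.012][:,:2].astype(np.float32)
        print("  bar",cv2.minAreaRect(B*1000),len(B)); 
        print("  circ", cv2.minEnclosingCircle(Q[zz<zt-.015][:,:2].astype(np.float32)*1000))
# holder top
m=(abs(P[...,2]-.03)<.006)&(p.min(-1)>130)
m[:, :150]=0;m[:,230:]=0
print("block",cv2.minAreaRect(P[m][:,:2].astype(np.float32)*1000),m.sum(),np.median(P[m][:,2]))
save("crop1.png",cv2.resize(p[170:280,140:360],None,fx=3.6,fy=3.6,interpolation=cv2.INTER_CUBIC))
```

```text
red [328.2 197.7] 522 med [ 0.5583 -0.1764  0.0226] ext [0.055 0.054 0.051] ztop 0.049
  bar ((501.4660949707031, -108.36907958984375), (29.28313446044922, 232.26104736328125), 39.416236877441406) 138
  circ ((563.4267578125, -184.1834259033203), 34.215457916259766)
red [193.1 206. ] 12 med [0.5309 0.1446 0.0301] ext [0.014 0.005 0.012] ztop 0.038
red [291.1 210.5] 256 med [ 0.5264 -0.0903  0.0151] ext [0.04  0.038 0.037] ztop 0.033
  bar ((480.72222900390625, -58.68768310546875), (34.06789779663086, 124.59359741210938), 55.487762451171875) 66
  circ ((528.1845092773438, -91.6224594116211), 22.481170654296875)
red [324.6 248.3] 1092 med [ 0.4384 -0.166   0.0329] ext [0.077 0.077 0.071] ztop 0.069
  bar ((450.0473937988281, -108.1339111328125), (190.94700622558594, 55.25123596191406), 80.22024536132812) 298
  circ ((438.08111572265625, -174.46963500976562), 46.35130310058594)
red [181. 241.] 11 med [0.4475 0.1686 0.0295] ext [0.013 0.005 0.005] ztop 0.031
block ((600.725830078125, 136.73670959472656), (120.10212707519531, 345.0156555175781), 80.29238891601562) 1343 0.029137312869753962
```

View pics/crop1.png

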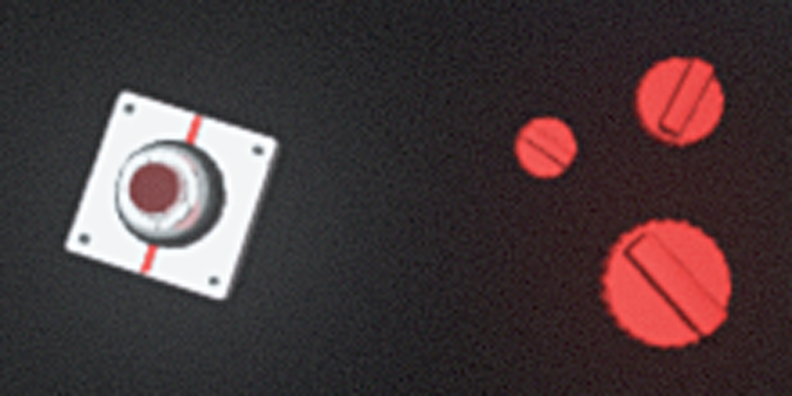

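The middle cap fits: 55 mm wide, top at 49 mm, at about (0.56, -0.18), bar at about -24°. The small one is 40 mm wide and the large one 77 mm. The marks' line is at -16°, with the jar near (0.489, 0.157). I'm going above the cap now.

```bash
python3 -m creep '[[0.2,50,-50,0,0,0,-0.183],[0.2,50,-50,0,0,0,-0.183],[0.2,50,-50,0,0,0,-0.183],[0.2,50,-50,0,0,0,-0.183],[0.2,50,-50,0,0,0,-0.183]]' 40
python3 -m creep '[[0.2,10,-45,0,0,0,-0.183],[0.2,10,-45,0,0,0,-0.183],[0.2,10,-45,0,0,0,-0.183],[0.2,10,-45,0,0,0,-0.183],[0.2,10,-45,0,0,0,-0.183]]'
python3 -m creep '[[0.2,10,-45,0,0,0,-0.183],[0.2,10,-45,0,0,0,-0.183],[0.2,10,-45,0,0,0,-0.183],[0.2,10,-45,0,0,0,-0.183],[0.2,10,-45,0,0,0,-0.183]]'
python3 -m creep '[[0.2,10,-45,0,0,0,-0.183],[0.2,10,-45,0,0,0,-0.183],[0.2,10,-40,0,0,0,-0.183],[0.2,0,0,-30,0,0,0],[0.2,0,0,0,0,0,0]]'
cat >> h.py <<'E'
def yaw(o):
    q=o["tool_rot"]; x=R.from_quat([q[1],q[2],q[3],q[0]]).as_matrix()[:,0]; return np.arctan2(x[1],x[0])
def redmask(p):
    h=cv2.cvtColor(p,cv2.COLOR_RGB2HSV); return ((h[...,0]<8)|(h[...,0]>172))&(h[...,1]>120)&(h[...,2]>50)
E
python3 - <<'E'
from h import *
p,d,P,o,c=look("wrist"); save("w1.png",p); np.savez("/tmp/w1",p=p,P=P,d=d)
print(o["eef_pos"],yaw(o),o["q"].round(2),o["gripper_width"]); print(np.round(c["mount"],3))
m=redmask(p)
B=m&(abs(P[...,2]-.048)<.004)
n,l,s,cc=cv2.connectedComponentsWithStats(B.astype(np.uint8))
for i in range(1,n):
    if s[i,4]>200: print(cc[i].round(0),s[i,4],cv2.minAreaRect(P[l==i][:,:2].astype(np.float32)*1000),P[l==i][:,2].mean())
E
```

```text
t: 0.72
eef_pos: [0.4026, 0.4277, 0.2499]
tool_rot: [-0.0, 0.561, 0.828, -0.0]
contact_force: [1.4, 0.1, 0.3]
gripper_width: 0.603
grasp_force: 0.0
t: 1.35
eef_pos: [0.4515, 0.2029, 0.2498]
tool_rot: [-0.0, 0.869, 0.495, -0.0]
contact_force: [-0.1, 0.2, 0.3]
gripper_width: 0.6
grasp_force: 0.0
t: 1.98
eef_pos: [0.5015, -0.0219, 0.25]
tool_rot: [-0.0, 0.998, 0.06, 0.0]
contact_force: [1.4, 0.3, -1.1]
gripper_width: 0.598
grasp_force: 0.0
t: 2.6
eef_pos: [0.5299, -0.1503, 0.2181]
tool_rot: [0.0, 0.978, -0.21, -0.002]
contact_force: [1.0, 0.7, 0.8]
gripper_width: 0.601
grasp_force: 0.0
[ 0.52991964 -0.15028789  0.21814953] -0.4238591797988902 [-0.54  0.43  0.92  1.93 -0.41  0.99 -1.42] 0.6005208340641691
[[ 0.001  0.962  0.274  0.068]
 [ 1.    -0.001 -0.001  0.   ]
 [-0.001  0.274 -0.962 -0.124]
 [ 0.     0.     0.     1.   ]]
```

View pics/w1.png

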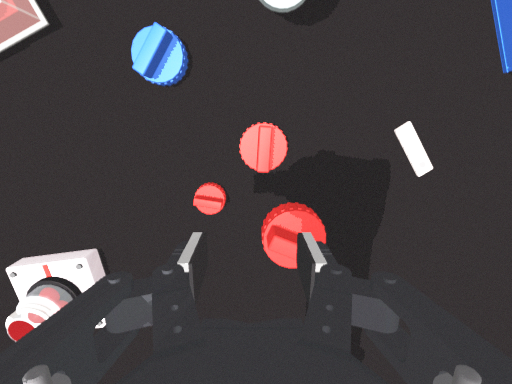

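The wrist view shows the middle red cap at (264,147) with its bar upright in the image, so it lies along tool x. The small cap is at (210,199), the large one at (293,236) and the blue one at (158,55). The height filter found no bar, so I'm checking the depth.

Run:
```python
from h import *
z=np.load("/tmp/w1.npz");p,P,d=z["p"],z["P"],z["d"]
for v,u in((148,264),(130,264),(148,250),(170,225),(148,278),(199,210)): print(v,u,d[v,u],P[v,u].round(4),p[v,u])
m=redmask(p); n,l,s,cc=cv2.connectedComponentsWithStats(m.astype(np.uint8))
for i in range(1,n):
    if s[i,4]>200: Q=P[l==i]; print(cc[i].round(0),s[i,4],np.percentile(Q,[3,50,97],axis=0).round(4).tolist())
```

```text
148 264 0.2903862 [ 0.5591 -0.1793  0.0478] [255 153 148]
130 264 0.2860012 [ 0.5764 -0.1869  0.0468] [255 165 159]
148 250 0.31547892 [ 0.563  -0.1643  0.0224] [255 162 154]
170 225 0.34609497 [ 0.5485 -0.1221 -0.0007] [57 50 53]
148 278 0.3155885 [ 0.5494 -0.1945  0.0223] [255 151 145]
199 210 0.3268139 [ 0.5274 -0.0945  0.0282] [215  50  48]
[266. 148.] 620 [[0.5264, -0.207, -0.0011], [0.5552, -0.1816, 0.0228], [0.5851, -0.1511, 0.0478]]
[209. 200.] 634 [[0.505, -0.1088, -0.0008], [0.5255, -0.0901, 0.0158], [0.5436, -0.0702, 0.0331]]
[289. 232.] 2754 [[0.4075, -0.2052, 0.0003], [0.4564, -0.1643, 0.0326], [0.4767, -0.132, 0.0685]]
[ 19. 329.] 337 [[0.4815, -0.0966, 0.0875], [0.4908, 0.159, 0.0887], [0.5651, 0.1726, 0.2782]]
```

Run:
```python
from h import *
z=np.load("/tmp/w1.npz");p,P,d=z["p"],z["P"],z["d"]
near=np.hypot(P[...,0]-.557,P[...,1]+.179)<.045
for lo,hi in((.042,.053),(.017,.028)):
    b=near&(P[...,2]>lo)&(P[...,2]<hi); Q=P[b][:,:2].astype(np.float32)*1000
    print(b.sum(),Q.mean(0),cv2.minAreaRect(Q),cv2.minEnclosingCircle(Q),np.median(P[b][:,2]))
Q=P[near&(P[...,2]>.044)][:,:2]; w,V=np.linalg.eigh(np.cov(Q.T)); print("bar yaw",np.arctan2(*(V[:,1][::-1]*np.sign(V[0,1]))))
```

```text
584 [ 558.4406 -179.0583] ((557.8139038085938, -178.8948516845703), (14.059521675109863, 49.23368453979492), 62.682437896728516) ((557.8370361328125, -178.84747314453125), 25.131763458251953) 0.04694347575581445
1196 [ 559.06915 -178.89128] ((558.006591796875, -179.04989624023438), (56.50934600830078, 55.33161163330078), 74.35319519042969) ((557.4422607421875, -178.633056640625), 28.845081329345703) 0.022535687379667352
bar yaw 0.9647674921136428
```

Bar: centre (557.8, -178.9) mm, 14×49 mm, yaw -0.477. Going down onto it.

```bash
python3 -m creep '[[0.0,14,-14.3,0,0,0,-0.053],[0.0,14,-14.3,-40,0,0,0],[0.0,0,0,-50,0,0,0],[0.0,0,0,-40,0,0,0],[0.0,0,0,0,0,0,0]]' 40
python3 -m creep '[[0.0,0,0,-25,0,0,0],[0.0,0,0,-17,0,0,0],[0.0,0,0,0,0,0,0],[0.0,0,0,0,0,0,0]]'
python3 -c "
from h import *
o=get_obs();print(o['eef_pos'],yaw(o),o['q'].round(2),o['contact_force'])"
```

```text
t: 3.28
eef_pos: [0.5584, -0.1777, 0.0887]
tool_rot: [-0.0, 0.972, -0.235, -0.002]
contact_force: [0.0, 0.9, 1.2]
gripper_width: 0.497
grasp_force: 0.0
t: 3.78
eef_pos: [0.5602, -0.1794, 0.0492]
tool_rot: [-0.0, 0.972, -0.236, 0.001]
contact_force: [-0.2, 0.2, 0.1]
gripper_width: 0.503
grasp_force: 0.0
[ 0.56022828 -0.17939048  0.04919282] -0.47611991321332786 [-0.3   0.71  0.69  1.94 -0.68  0.73 -1.24] [-0.18549398  0.15793369  0.07462034]
```

```bash
python3 -m creep '[[0.0,-2,0.5,-3.5,0,0,0],[0.0,0,0,0,0,0,0],[-1,0,0,0,0,0,0],[-1,0,0,0,0,0,0],[-1,0,0,0,0,0,0]]' 50
python3 -m creep '[[-1,0,0,0,0,0,0],[-1,0,0,0,0,0,0],[-1,0,0,20,0,0,0],[-1,0,0,40,0,0,0],[-1,0,0,0,0,0,0]]'
```

```text
t: 4.4
eef_pos: [0.5578, -0.1788, 0.0448]
tool_rot: [0.0, 0.972, -0.236, 0.0]
contact_force: [-0.8, 0.1, 3.2]
gripper_width: 0.157
grasp_force: 49.9
t: 5.03
eef_pos: [0.5593, -0.1796, 0.1079]
tool_rot: [0.0, 0.972, -0.236, 0.003]
contact_force: [0.8, -0.6, -0.9]
gripper_width: 0.151
grasp_force: 49.5
```

```bash
python3 -m creep '[[-1,0,0,56,0,0,0],[-1,0,30,56,0,0,0.05],[-1,-21,47,0,0,0,0.05],[-1,-21,47,0,0,0,0.05],[-1,-21,47,0,0,0,0.05]]'
python3 -m creep '[[-1,-21,47,0,0,0,0],[-1,-21,47,0,0,0,0],[-1,-21,47,0,0,0,0],[-1,-21,47,0,0,0,0],[-1,0,0,0,0,0,0]]'
python3 - <<'E'
from h import *
p,d,P,o,c=look("wrist"); save("w2.png",p); np.savez("/tmp/w2",p=p,P=P,d=d)
print(o["eef_pos"],yaw(o),o["q"].round(2))
E
```

```text
t: 5.65
eef_pos: [0.4933, -0.0066, 0.2154]
tool_rot: [-0.0, 0.991, -0.137, -0.0]
contact_force: [0.9, 0.7, -1.0]
gripper_width: 0.15
grasp_force: 49.5
t: 6.28
eef_pos: [0.4084, 0.1835, 0.2153]
tool_rot: [-0.0, 0.991, -0.134, -0.001]
contact_force: [0.0, -1.0, -0.1]
gripper_width: 0.155
grasp_force: 49.5
[0.4083972  0.18352215 0.21527659] -0.2682623541112497 [-1.4   0.2   0.96  2.16 -0.21  0.88 -2.15]
```

View pics/w2.png

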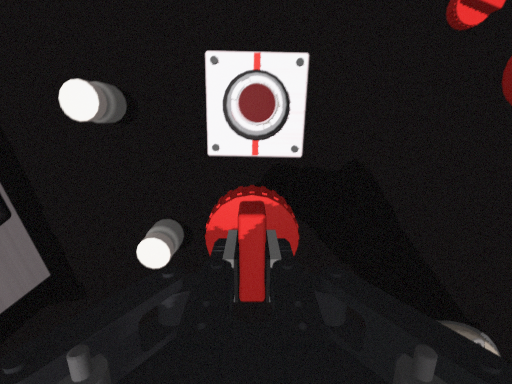

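The close view shows the jar's rim at (257,103), the red marks at (257,60) and (255,147), and the cap held square in the fingers at (252,240). Next I'm measuring the mouth, the marks and the held cap.

Run:
```python
from h import *
z=np.load("/tmp/w2.npz");p,P,d=z["p"],z["P"],z["d"]
roi=np.zeros(d.shape,bool); roi[40:170,195:320]=1
b=roi&(abs(P[...,2]-.03)<.006); print("block",cv2.minAreaRect(P[b][:,:2].astype(np.float32)*1000),np.median(P[b][:,2]))
m=redmask(p)&b; n,l,s,c=cv2.connectedComponentsWithStats(m.astype(np.uint8)); M=[]
for i in range(1,n):
    if s[i,4]>20: M.append(P[l==i].mean(0)); print("mark",c[i].round(1),M[-1].round(4),s[i,4])
M=np.array(M); e=M[0]-M[-1]; print("mark yaw",np.arctan2(e[1],e[0]),"mid",M.mean(0))
h=roi&(P[...,2]>.083)&(P[...,2]<.094); Q=P[h][:,:2].astype(np.float32)*1000
print("rim",h.sum(),cv2.minEnclosingCircle(Q),Q.mean(0),np.percentile(P[h][:,2],[50,90,98]))
r=roi&(P[...,2]>.04)&(P[...,2]<.075); Q=P[r][:,:2].astype(np.float32)*1000; print("jar body",r.sum(),cv2.minEnclosingCircle(Q))
c=np.zeros(d.shape,bool); c[180:310,200:305]=1
t=c&(P[...,2]>.205)&(P[...,2]<.224)&redmask(p); Q=P[t][:,:2].astype(np.float32)*1000
print("bar",t.sum(),cv2.minAreaRect(Q),np.median(P[t][:,2]))
t=c&(P[...,2]>.185)&(P[...,2]<.199)&redmask(p); Q=P[t][:,:2].astype(np.float32)*1000
print("roof",t.sum(),cv2.minEnclosingCircle(Q),np.median(P[t][:,2]))
```

```text
block ((486.85772705078125, 157.66184997558594), (110.24708557128906, 110.2452621459961), 73.59996795654297) 0.029535692073391573
mark [256.5  61.1] [0.5299 0.1444 0.0303] 101
mark [254.8 147.5] [0.444  0.1694 0.0303] 76
mark yaw -0.2837416291978177 mid [0.48693031 0.156891   0.0302857 ]
rim 1540 ((486.7483825683594, 157.82339477539062), 23.555561065673828) [487.03763 157.81209] [0.08872269 0.08974126 0.09030329]
jar body 1382 ((486.7646789550781, 157.69651794433594), 35.37189865112305)
bar 2527 ((410.1703796386719, 184.67010498046875), (36.483375549316406, 49.17321014404297), 49.4922981262207) 0.2175041740572743
roof 2606 ((408.3811950683594, 183.06576538085938), 28.90858268737793) 0.19301412271729423
```

Mouth at (486.8, 157.7) mm with rim z 0.089, marks' yaw -0.285; the block sides come out at 110 mm, as they should. The cap is centred in the grip. Joint 7 is at -2.15, which leaves too little clockwise room, so I'm making a half turn while moving over the jar.

```bash
python3 -m creep '[[-1,15,-5,0,0,0,0.184],[-1,15,-5,0,0,0,0.184],[-1,15,-5,0,0,0,0.184],[-1,15,-5,0,0,0,0.184],[-1,18.4,-5.8,0,0,0,0.184]]'
python3 -m creep '[[-1,0,0,0,0,0,0.184],[-1,0,0,0,0,0,0.184],[-1,0,0,0,0,0,0.184],[-1,0,0,0,0,0,0.184],[-1,0,0,0,0,0,0.184]]'
python3 -m creep '[[-1,0,0,0,0,0,0.184],[-1,0,0,0,0,0,0.184],[-1,0,0,0,0,0,0.184],[-1,0,0,0,0,0,0.184],[-1,0,0,0,0,0,0.184]]'
python3 -m creep '[[-1,0,0,0,0,0,0.184],[-1,0,0,0,0,0,0.184],[-1,0,0,0,0,0,0],[-1,0,0,0,0,0,0]]'
cat > st.py <<'E'
from h import *
o=get_obs(); e=o["eef_pos"]*1000; y=(yaw(o)-(-.285)+np.pi/2)%np.pi-np.pi/2
print("t%.2f"%o["t"],"dxy to mouth",(np.array([486.8,157.7])-e[:2]).round(2),"cap z rel rim %.2f"%(e[2]-45.3-89),"yaw-marks(mod pi) %.3f"%y,"tilt",R.from_quat(np.roll(o["tool_rot"],-1)).as_matrix()[:2,2].round(4),"q",o["q"].round(2),"F",o["contact_force"].round(1),"T",o["torque"].round(2))
E
python3 st.py
```

```text
t: 6.95
eef_pos: [0.4896, 0.1519, 0.2154]
tool_rot: [0.0, 0.948, 0.318, -0.0]
contact_force: [0.4, -0.5, -0.7]
gripper_width: 0.153
grasp_force: 49.5
t: 7.58
eef_pos: [0.4892, 0.1519, 0.2154]
tool_rot: [0.0, 0.709, 0.706, -0.0]
contact_force: [0.2, -0.2, -0.4]
gripper_width: 0.153
grasp_force: 49.5
t: 8.2
eef_pos: [0.4892, 0.1518, 0.2153]
tool_rot: [-0.0, 0.322, 0.947, -0.001]
contact_force: [-0.3, -0.3, -0.5]
gripper_width: 0.153
grasp_force: 49.5
t: 8.7
eef_pos: [0.4891, 0.1529, 0.2155]
tool_rot: [-0.0, 0.147, 0.989, -0.0]
contact_force: [1.1, 0.0, -0.3]
gripper_width: 0.153
grasp_force: 49.5
t8.70 dxy to mouth [-2.32  4.77] cap z rel rim 81.20 yaw-marks(mod pi) -0.010 tilt [-0.0002 -0.0004] q [-0.67  0.25  0.29  1.99 -0.09  0.91  0.94] F [ 1.1  0.  -0.3] T [-0.05  0.04  0.02]
```

```bash
python3 -m creep '[[-1,-2.3,4.8,0,0,0,0.01],[-1,0,0,-40,0,0,0],[-1,0,0,-26,0,0,0],[-1,0,0,0,0,0,0],[-1,0,0,0,0,0,0]]'
python3 st.py
python3 - <<'E'
from h import *
def go(n):
    p,d,P,o,c=look(n); m=redmask(p); r=np.hypot(P[...,0]-.487,P[...,1]-.158)
    b=(r<.085)&(abs(P[...,2]-.03)<.005)
    rect=cv2.minAreaRect(P[b][:,:2].astype(np.float32)*1000); print(n,"block",np.round(rect[0],1),np.round(rect[1],1),round(rect[2],1),np.median(P[b][:,2]).round(4))
    k=m&b; nn,l,s,cc=cv2.connectedComponentsWithStats(k.astype(np.uint8))
    for i in range(1,nn):
        if s[i,4]>5: print("  mark",cc[i].round(0),P[l==i].mean(0).round(4))
    t=(r<.04)&(P[...,2]>.118)&(P[...,2]<.127)&m; Q=P[t][:,:2].astype(np.float32)*1000
    if len(Q)>5: print("  roof",t.sum(),cv2.minEnclosingCircle(Q),np.median(P[t][:,2]))
    return p
a=[go(n) for n in("wrist","top","side")]
save("w3.png",np.vstack([np.hstack([a[0][:300,100:400],a[1][130:330,90:290].repeat(1,0)[:200].copy() if 0 else cv2.resize(a[1][170:270,140:240],(300,300))]),cv2.resize(a[2][60:260,0:400],(600,300))]))
E
```

```text
t: 9.32
eef_pos: [0.4872, 0.1592, 0.1505]
tool_rot: [0.0, 0.14, 0.99, 0.0]
contact_force: [0.1, 0.2, -0.7]
gripper_width: 0.154
grasp_force: 49.5
t9.32 dxy to mouth [-0.38 -1.54] cap z rel rim 16.19 yaw-marks(mod pi) 0.005 tilt [0.001  0.0005] q [-0.66  0.34  0.26  2.05 -0.13  0.76  0.98] F [ 0.1  0.2 -0.7] T [-0.04 -0.01 -0.03]
wrist block [485.9 158. ] [110.2 109.4] 73.5 0.0295
  mark [251. 152.] [0.4447 0.1702 0.0305]
  roof 416 ((483.31304931640625, 159.8362274169922), 28.68050193786621) 0.1235996331249682
top block [489.9 154.1] [107.6 109.8] 73.9 0.0291
  mark [193. 206.] [0.5314 0.1437 0.0306]
  mark [181. 241.] [0.4478 0.1684 0.0305]
  roof 21 ((484.575927734375, 151.23080444335938), 26.28542709350586) 0.1255195707795922
side block [486.7 156.5] [112.6 109.6] 73.8 0.0297
  mark [208. 203.] [0.5282 0.1446 0.0309]
  mark [174. 209.] [0.4479 0.1681 0.031 ]
  roof 88 ((484.080810546875, 154.65264892578125), 28.480823516845703) 0.12236233429992807
```

View pics/w3.png

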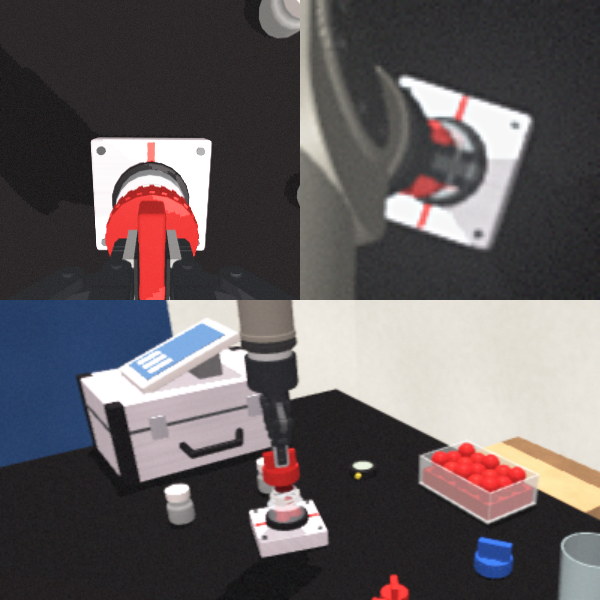

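In the wrist view from the opposite side the block and mark agree with the earlier fix to within 1 mm, so bias is small. The side view shows the cap upright above the neck. I'm correcting by 1.3 mm and lowering.

```bash
python3 -m creep '[[-1,-0.4,-1.3,-6,0,0,-0.005],[-1,0,0,-5,0,0,0],[-1,0,0,0,0,0,0],[-1,0,0,0,0,0,0]]'
python3 st.py
```

```text
t: 9.98
eef_pos: [0.4862, 0.1575, 0.1385]
tool_rot: [-0.0, 0.142, 0.99, -0.0]
contact_force: [-0.5, -0.1, -0.9]
gripper_width: 0.147
grasp_force: 49.5
t9.97 dxy to mouth [0.58 0.16] cap z rel rim 4.24 yaw-marks(mod pi) 0.000 tilt [-0.0002 -0.0001] q [-0.65  0.36  0.26  2.06 -0.14  0.74  0.98] F [-0.5 -0.1 -0.9] T [ 0.01  0.04 -0.02]
```

```bash
python3 -m creep '[[-1,0.5,0.2,-2,0,0,0],[-1,0,0,-2,0,0,0],[-1,0,0,-2,0,0,0],[-1,0,0,-2,0,0,0],[-1,0,0,0,0,0,0]]'
python3 st.py
```

```text
t: 10.6
eef_pos: [0.487, 0.1578, 0.131]
tool_rot: [0.0, 0.142, 0.99, 0.0]
contact_force: [-0.7, -0.6, 5.0]
gripper_width: 0.15
grasp_force: 50.4
t10.60 dxy to mouth [-0.16 -0.13] cap z rel rim -3.32 yaw-marks(mod pi) 0.000 tilt [0.0003 0.0003] q [-0.65  0.37  0.26  2.06 -0.14  0.72  0.99] F [-0.7 -0.6  5. ] T [-0.12  0.27 -0.01]
```

There is contact at -3.3 mm with moment Ty of +0.27: the lug on the -x side is resting on the rim. Backing up a little and shifting toward -x along the bar.

```bash
python3 -m creep '[[-1,0,0,1.5,0,0,0],[-1,-1.5,0.5,0,0,0,0],[-1,0,0,0,0,0,0],[-1,0,0,-1.5,0,0,0],[-1,0,0,0,0,0,0]]'
python3 st.py
python3 -m creep '[[-1,0,0,-1,0,0,0],[-1,0,0,0,0,0,0]]'
python3 st.py
```

```text
t: 11.22
eef_pos: [0.4854, 0.1584, 0.1313]
tool_rot: [0.0, 0.142, 0.99, 0.0]
contact_force: [-2.2, -1.0, 9.8]
gripper_width: 0.15
grasp_force: 51.1
t11.22 dxy to mouth [ 1.36 -0.73] cap z rel rim -2.97 yaw-marks(mod pi) 0.000 tilt [0.0003 0.0006] q [-0.65  0.37  0.26  2.07 -0.14  0.72  0.98] F [-2.2 -1.   9.8] T [-0.19  0.52  0.  ]
t: 11.48
eef_pos: [0.4855, 0.1584, 0.1309]
tool_rot: [0.0, 0.142, 0.99, 0.0]
contact_force: [-4.6, -1.3, 14.4]
gripper_width: 0.148
grasp_force: 51.8
t11.47 dxy to mouth [ 1.28 -0.75] cap z rel rim -3.43 yaw-marks(mod pi) -0.000 tilt [0.0004 0.0009] q [-0.65  0.37  0.26  2.07 -0.14  0.72  0.99] F [-4.6 -1.3 14.4] T [-0.42  0.86 -0.05]
```

Moving that way made the force rise (14 N), so the direction is unclear. I'm backing off and measuring the cap against the jar more carefully with side and wrist.

```bash
python3 -m creep '[[-1,0,0,6,0,0,0],[-1,1.4,-0.7,6,0,0,0],[-1,0,0,0,0,0,0],[-1,0,0,0,0,0,0]]'
python3 st.py
python3 - <<'E'
from h import *
from scipy.optimize import least_squares
for n in("wrist","side","top"):
    p,d,P,o,c=look(n); np.savez("/tmp/x_"+n,p=p,P=P,d=d); e=o["eef_pos"]
    r=np.hypot(P[...,0]-e[0],P[...,1]-e[1]); zr=e[2]-.045+.023
    t=(r<.034)&(abs(P[...,2]-zr)<.004); Q=P[t][:,:2]
    print(n,"roof px",t.sum(),"TCP",e.round(4))
    if t.sum()<15: continue
    H=cv2.convexHull((Q*1000).astype(np.float32))[:,0]
    f=least_squares(lambda v:np.hypot(H[:,0]-v[0],H[:,1]-v[1])-28,e[:2]*1000,loss="soft_l1",f_scale=.5)
    print("  roof ctr",f.x.round(2),"off TCP",(f.x-e[:2]*1000).round(2),"hull",len(H),"resid",np.abs(f.fun).mean().round(2),np.ptp(H,axis=0))
    t=(r<.04)&(P[...,2]>.083)&(P[...,2]<.093); print("  rim px",t.sum(),P[t].mean(0) if t.any() else 0)
    R0=cv2.resize(p[150:240,150:260] if n=="side" else p[100:384,130:380],None,fx=5 if n=="side" else 2,fy=5 if n=="side" else 2)
    if n=="side": save("s4.png",R0)
E
```

```text
t: 11.98
eef_pos: [0.4865, 0.1575, 0.1414]
tool_rot: [-0.0, 0.142, 0.99, -0.0]
contact_force: [-0.0, -0.5, -1.3]
gripper_width: 0.149
grasp_force: 49.5
t11.97 dxy to mouth [0.32 0.17] cap z rel rim 7.10 yaw-marks(mod pi) 0.000 tilt [-0.0003 -0.0001] q [-0.65  0.36  0.26  2.06 -0.13  0.74  0.98] F [-0.  -0.5 -1.3] T [-0.   -0.04  0.  ]
wrist roof px 2346 TCP [0.4865 0.1575 0.1414]
  roof ctr [483.13 158.08] off TCP [-3.34  0.55] hull 29 resid 0.32 [44.182495 57.133972]
  rim px 0 0
side roof px 131 TCP [0.4864 0.1575 0.1413]
  roof ctr [483.93 157.11] off TCP [-2.49 -0.42] hull 15 resid 0.3 [55.14972  46.914276]
  rim px 44 [0.48142712 0.14503991 0.08679654]
top roof px 80 TCP [0.4864 0.1575 0.1413]
  roof ctr [486.56 156.57] off TCP [ 0.12 -0.94] hull 12 resid 0.34 [51.494537 30.930176]
  rim px 0 0
```

View pics/s4.png

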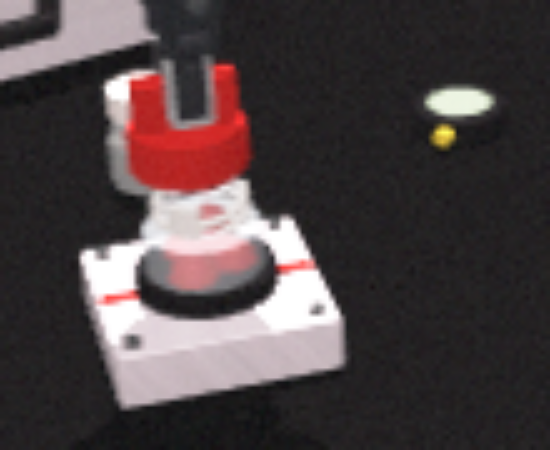

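In the side view the cap (190,150) sits left of the neck's axis (205,210). All three cameras put the cap about 3 mm toward -x of the jar, so it sits off-centre along the bar in the grip. I'm shifting +3.2 mm and lowering again.

```bash
python3 -m creep '[[-1,3.2,-0.5,0,0,0,0],[-1,0,0,-4,0,0,0],[-1,0,0,-3,0,0,0],[-1,0,0,-2,0,0,0],[-1,0,0,0,0,0,0]]'
python3 st.py
python3 -m creep '[[-1,0,0,-1.5,0,0,0],[-1,0,0,-1,0,0,0],[-1,0,0,0,0,0,0]]'
python3 st.py
```

```text
t: 12.75
eef_pos: [0.4897, 0.157, 0.1324]
tool_rot: [-0.0, 0.142, 0.99, -0.0]
contact_force: [-0.7, 0.1, -0.2]
gripper_width: 0.15
grasp_force: 49.5
t12.75 dxy to mouth [-2.88  0.69] cap z rel rim -1.93 yaw-marks(mod pi) 0.000 tilt [-0.0004 -0.0002] q [-0.64  0.38  0.26  2.06 -0.14  0.73  0.99] F [-0.7  0.1 -0.2] T [-0.01  0.    0.02]
t: 13.12
eef_pos: [0.4898, 0.1571, 0.1301]
tool_rot: [-0.0, 0.142, 0.99, 0.0]
contact_force: [0.6, 0.0, -1.3]
gripper_width: 0.15
grasp_force: 49.5
t13.12 dxy to mouth [-3.02  0.64] cap z rel rim -4.23 yaw-marks(mod pi) 0.000 tilt [-0.  0.] q [-0.64  0.38  0.26  2.06 -0.14  0.72  0.99] F [ 0.6  0.  -1.3] T [0.01 0.05 0.04]
```

Past -4 mm with no force. Continuing down.

```bash
python3 -m creep '[[-1,0,0,-1.5,0,0,0],[-1,0,0,-1.5,0,0,0],[-1,0,0,-1.5,0,0,0],[-1,0,0,0,0,0,0]]'
python3 st.py
python3 -m creep '[[-1,0,0,-1,0,0,0],[-1,0,0,-1,0,0,0],[-1,0,0,0,0,0,0]]'
python3 st.py
```

```text
t: 13.62
eef_pos: [0.4897, 0.157, 0.1254]
tool_rot: [-0.0, 0.142, 0.99, -0.0]
contact_force: [-0.4, -0.3, -1.1]
gripper_width: 0.152
grasp_force: 49.5
t13.62 dxy to mouth [-2.92  0.7 ] cap z rel rim -8.86 yaw-marks(mod pi) 0.000 tilt [-0.0003 -0.0002] q [-0.64  0.39  0.26  2.06 -0.15  0.71  0.99] F [-0.4 -0.3 -1.1] T [-0.02 -0.01 -0.05]
t: 14.0
eef_pos: [0.4898, 0.157, 0.1235]
tool_rot: [-0.0, 0.142, 0.99, -0.0]
contact_force: [-0.4, -0.1, -1.0]
gripper_width: 0.152
grasp_force: 49.5
t14.00 dxy to mouth [-2.97  0.66] cap z rel rim -10.78 yaw-marks(mod pi) 0.000 tilt [-0.0001 -0.    ] q [-0.64  0.39  0.25  2.06 -0.15  0.71  1.  ] F [-0.4 -0.1 -1. ] T [ 0.01 -0.02 -0.01]
```

```bash
python3 -m creep '[[-1,0,0,-1,0,0,0],[-1,0,0,0,0,0,0]]'
python3 st.py
python3 -m creep '[[-1,0,0,-0.7,0,0,0],[-1,0,0,0,0,0,0]]'
python3 st.py
```

```text
t: 14.25
eef_pos: [0.4899, 0.1571, 0.1227]
tool_rot: [0.0, 0.142, 0.99, 0.0]
contact_force: [0.3, -0.6, 1.7]
gripper_width: 0.153
grasp_force: 49.7
t14.25 dxy to mouth [-3.15  0.62] cap z rel rim -11.62 yaw-marks(mod pi) 0.000 tilt [0.0002 0.0001] q [-0.64  0.39  0.25  2.06 -0.15  0.7   1.  ] F [ 0.3 -0.6  1.7] T [-0.07  0.06  0.03]
t: 14.5
eef_pos: [0.49, 0.1571, 0.1223]
tool_rot: [0.0, 0.142, 0.99, 0.0]
contact_force: [-0.6, -0.7, 5.5]
gripper_width: 0.15
grasp_force: 50.5
t14.50 dxy to mouth [-3.24  0.59] cap z rel rim -11.95 yaw-marks(mod pi) 0.000 tilt [0.0003 0.0003] q [-0.64  0.39  0.25  2.06 -0.15  0.7   1.  ] F [-0.6 -0.7  5.5] T [-0.12  0.31  0.01]
```

The cap rests on the thread at -11.9 mm with 5.5 N, bar on the marks. I'll re-grip it centred so that I turn about the cap's axis.

```bash
python3 -m creep '[[-0.4,0,0,0,0,0,0],[-0.4,0,0,0,0,0,0],[-0.4,-1.5,0.4,0,0,0,0],[-0.4,-1.6,0.3,0.5,0,0,0],[-0.4,0,0,0,0,0,0]]'
python3 st.py
python3 -m creep '[[-1,0,0,0,0,0,0],[-1,0,0,0,0,0,0],[-1,0,0,0,0,0,0]]' 40
python3 st.py
python3 - <<'E'
from h import *
from scipy.optimize import least_squares
for n in("wrist","side"):
    p,d,P,o,c=look(n); e=o["eef_pos"]; r=np.hypot(P[...,0]-e[0],P[...,1]-e[1])
    t=(r<.034)&(abs(P[...,2]-.1)<.005); H=cv2.convexHull((P[t][:,:2]*1000).astype(np.float32))[:,0]
    f=least_squares(lambda v:np.hypot(H[:,0]-v[0],H[:,1]-v[1])-28,e[:2]*1000,loss="soft_l1",f_scale=.5)
    print(n,f.x.round(2),t.sum(),"off TCP",(f.x-e[:2]*1000).round(2),np.median(P[t][:,2]))
E
```

```text
t: 15.12
eef_pos: [0.4865, 0.1578, 0.1224]
tool_rot: [-0.0, 0.142, 0.99, -0.0]
contact_force: [1.2, 0.2, -0.2]
gripper_width: 0.299
grasp_force: 0.0
t15.12 dxy to mouth [ 0.28 -0.11] cap z rel rim -11.92 yaw-marks(mod pi) 0.000 tilt [-0.0002  0.    ] q [-0.64  0.39  0.25  2.07 -0.15  0.7   0.99] F [ 1.2  0.2 -0.2] T [ 0.02 -0.02  0.02]
t: 15.5
eef_pos: [0.4868, 0.1578, 0.1225]
tool_rot: [0.0, 0.142, 0.99, 0.0]
contact_force: [0.6, -0.3, 1.5]
gripper_width: 0.154
grasp_force: 43.7
t15.50 dxy to mouth [-0.02 -0.09] cap z rel rim -11.82 yaw-marks(mod pi) 0.000 tilt [0.0001 0.0001] q [-0.64  0.39  0.25  2.07 -0.15  0.7   0.99] F [ 0.6 -0.3  1.5] T [ 0.05  0.04 -0.02]
wrist [485.8  157.84] 2178 off TCP [-1.02  0.05] 0.10033612327259155
side [487.03 155.38] 147 off TCP [ 0.23 -2.4 ] 0.10034067796865948
```

```bash
python3 -m creep '[[-1,0,0,-0.3,0,0,0.05],[-1,0,0,0.15,0,0,0.07],[-1,0,0,0.15,0,0,0.07],[-1,0,0,0,0,0,0]]'
python3 st.py
python3 -m creep '[[-1,0,0,0.15,0,0,0.07],[-1,0,0,0.15,0,0,0.07],[-1,0,0,0,0,0,0]]'
python3 st.py
```

```text
t: 16.1
eef_pos: [0.4872, 0.158, 0.1227]
tool_rot: [0.0, 0.048, 0.999, 0.0]
contact_force: [-0.2, 0.6, 2.9]
gripper_width: 0.155
grasp_force: 44.0
t16.10 dxy to mouth [-0.38 -0.26] cap z rel rim -11.57 yaw-marks(mod pi) 0.190 tilt [0.0009 0.0006] q [-0.6   0.38  0.21  2.07 -0.12  0.7   1.15] F [-0.2  0.6  2.9] T [ 0.08 -0.01  0.04]
t: 16.48
eef_pos: [0.4869, 0.1577, 0.1227]
tool_rot: [0.0, -0.022, 1.0, 0.0]
contact_force: [-0.0, -0.8, 1.6]
gripper_width: 0.156
grasp_force: 43.7
t16.48 dxy to mouth [-0.11 -0.04] cap z rel rim -11.56 yaw-marks(mod pi) 0.328 tilt [0.0003 0.0001] q [-0.58  0.38  0.17  2.06 -0.1   0.7   1.27] F [-0.  -0.8  1.6] T [ 0.06 -0.12  0.01]
```

```bash
python3 -m creep '[[-1,0,0,-0.2,0,0,0.03],[-1,0,0,0.1,0,0,0.06],[-1,0,0,0,0,0,0]]'
python3 st.py
python3 -m creep '[[-1,0,0,0.1,0,0,0.06],[-1,0,0,0.1,0,0,0.06],[-1,0,0,0,0,0,0]]'
python3 st.py
```

```text
t: 16.85
eef_pos: [0.4864, 0.1574, 0.1223]
tool_rot: [-0.0, -0.067, 0.998, -0.0]
contact_force: [0.2, -0.2, -1.2]
gripper_width: 0.152
grasp_force: 43.5
t16.85 dxy to mouth [0.44 0.26] cap z rel rim -12.01 yaw-marks(mod pi) 0.419 tilt [-0.0009 -0.0004] q [-0.56  0.38  0.15  2.06 -0.09  0.7   1.35] F [ 0.2 -0.2 -1.2] T [-0.01 -0.04  0.01]
t: 17.23
eef_pos: [0.4865, 0.1575, 0.1226]
tool_rot: [-0.0, -0.126, 0.992, -0.0]
contact_force: [0.0, -0.1, -0.2]
gripper_width: 0.153
grasp_force: 43.5
t17.23 dxy to mouth [0.27 0.17] cap z rel rim -11.70 yaw-marks(mod pi) 0.538 tilt [-0.0005 -0.0002] q [-0.54  0.38  0.12  2.06 -0.07  0.7   1.46] F [ 0.  -0.1 -0.2] T [-0.02 -0.06 -0.06]
```

Zero force while the height is below the thread surface means the lugs are in the opening. Pressing down gently.

```bash
python3 -m creep '[[-1,0,0,-0.8,0,0,0],[-1,0,0,-0.8,0,0,0],[-1,0,0,0,0,0,0]]'
python3 st.py
python3 -m creep '[[-1,0,0,-0.8,0,0,0],[-1,0,0,0,0,0,0]]'
python3 st.py
```

```text
t: 17.6
eef_pos: [0.4867, 0.1578, 0.1211]
tool_rot: [-0.0, -0.127, 0.992, -0.0]
contact_force: [-0.2, 0.1, -0.6]
gripper_width: 0.153
grasp_force: 43.5
t17.60 dxy to mouth [ 0.15 -0.05] cap z rel rim -13.21 yaw-marks(mod pi) 0.540 tilt [-0.0002 -0.0001] q [-0.54  0.38  0.12  2.06 -0.07  0.7   1.46] F [-0.2  0.1 -0.6] T [ 0.   -0.03  0.  ]
t: 17.85
eef_pos: [0.4867, 0.1577, 0.1204]
tool_rot: [-0.0, -0.127, 0.992, -0.0]
contact_force: [0.9, -0.7, -0.1]
gripper_width: 0.154
grasp_force: 43.5
t17.85 dxy to mouth [ 0.11 -0.03] cap z rel rim -13.95 yaw-marks(mod pi) 0.540 tilt [-0.0001 -0.    ] q [-0.54  0.38  0.12  2.06 -0.07  0.7   1.46] F [ 0.9 -0.7 -0.1] T [-0.06 -0.01 -0.04]
```

```bash
python3 -m creep '[[-1,0,0,-0.8,0,0,0],[-1,0,0,-0.8,0,0,0],[-1,0,0,0,0,0,0]]'
python3 st.py
python3 -m creep '[[-1,0,0,-0.7,0,0,0],[-1,0,0,-0.7,0,0,0],[-1,0,0,0,0,0,0]]'
python3 st.py
```

```text
t: 18.23
eef_pos: [0.4867, 0.1577, 0.1187]
tool_rot: [-0.0, -0.127, 0.992, -0.0]
contact_force: [1.3, 0.8, -0.7]
gripper_width: 0.156
grasp_force: 43.5
t18.23 dxy to mouth [ 0.14 -0.03] cap z rel rim -15.59 yaw-marks(mod pi) 0.540 tilt [-0.0002 -0.0001] q [-0.54  0.39  0.12  2.06 -0.07  0.69  1.46] F [ 1.3  0.8 -0.7] T [-0.04  0.07  0.03]
t: 18.6
eef_pos: [0.4867, 0.1577, 0.1173]
tool_rot: [-0.0, -0.127, 0.992, -0.0]
contact_force: [0.5, -0.1, -0.4]
gripper_width: 0.151
grasp_force: 43.5
t18.60 dxy to mouth [ 0.11 -0.03] cap z rel rim -16.99 yaw-marks(mod pi) 0.540 tilt [-0.0001 -0.0001] q [-0.53  0.39  0.12  2.06 -0.07  0.69  1.46] F [ 0.5 -0.1 -0.4] T [ 0.   -0.02  0.04]
```

```bash
python3 -m creep '[[-1,0,0,-0.4,0,0,0],[-1,0,0,0,0,0,0]]'
python3 st.py
python3 -m creep '[[-1,0,0,0,0,0,-0.05],[-1,0,0,-0.1,0,0,-0.07],[-1,0,0,0,0,0,0]]'
python3 st.py
```

```text
t: 18.85
eef_pos: [0.4867, 0.1578, 0.117]
tool_rot: [-0.0, -0.127, 0.992, 0.0]
contact_force: [0.0, -0.1, -1.4]
gripper_width: 0.151
grasp_force: 43.5
t18.85 dxy to mouth [ 0.11 -0.08] cap z rel rim -17.33 yaw-marks(mod pi) 0.540 tilt [-0.0001  0.    ] q [-0.53  0.39  0.12  2.06 -0.07  0.69  1.46] F [ 0.  -0.1 -1.4] T [ 0.03  0.04 -0.02]
t: 19.23
eef_pos: [0.4867, 0.1578, 0.1169]
tool_rot: [0.0, -0.068, 0.998, -0.0]
contact_force: [-0.3, -0.2, -0.4]
gripper_width: 0.153
grasp_force: 43.5
t19.23 dxy to mouth [ 0.06 -0.1 ] cap z rel rim -17.39 yaw-marks(mod pi) 0.421 tilt [ 0.     -0.0001] q [-0.56  0.39  0.15  2.07 -0.09  0.69  1.36] F [-0.3 -0.2 -0.4] T [ 0.02 -0.03  0.01]
```

```bash
python3 -m creep '[[-1,0,0,-0.1,0,0,-0.07],[-1,0,0,-0.17,0,0,-0.07],[-1,0,0,-0.17,0,0,-0.07],[-1,0,0,0,0,0,0]]'
python3 st.py
python3 -m creep '[[-1,0,0,-0.17,0,0,-0.07],[-1,0,0,-0.17,0,0,-0.07],[-1,0,0,-0.17,0,0,-0.07],[-1,0,0,0,0,0,0]]'
python3 st.py
```

```text
t: 19.73
eef_pos: [0.4867, 0.1578, 0.1165]
tool_rot: [-0.0, 0.036, 0.999, -0.0]
contact_force: [0.1, -0.5, -0.5]
gripper_width: 0.156
grasp_force: 43.5
t19.73 dxy to mouth [ 0.08 -0.1 ] cap z rel rim -17.85 yaw-marks(mod pi) 0.212 tilt [-0.     -0.0001] q [-0.6   0.39  0.2   2.07 -0.12  0.69  1.18] F [ 0.1 -0.5 -0.5] T [-0.01  0.02 -0.  ]
t: 20.23
eef_pos: [0.4867, 0.1578, 0.1159]
tool_rot: [0.0, 0.141, 0.99, -0.0]
contact_force: [0.1, 0.7, -0.9]
gripper_width: 0.156
grasp_force: 43.5
t20.23 dxy to mouth [ 0.08 -0.1 ] cap z rel rim -18.35 yaw-marks(mod pi) 0.003 tilt [ 0.     -0.0001] q [-0.64  0.4   0.25  2.07 -0.15  0.69  1.  ] F [ 0.1  0.7 -0.9] T [-0.03 -0.04 -0.04]
```

```bash
python3 -m creep '[[-1,0,0,-0.17,0,0,-0.07],[-1,0,0,-0.17,0,0,-0.07],[-1,0,0,-0.17,0,0,-0.07],[-1,0,0,0,0,0,0]]'
python3 st.py
python3 -m creep '[[-1,0,0,-0.17,0,0,-0.07],[-1,0,0,-0.17,0,0,-0.07],[-1,0,0,-0.17,0,0,-0.07],[-1,0,0,0,0,0,0]]'
python3 st.py
```

```text
t: 20.72
eef_pos: [0.4867, 0.1578, 0.1154]
tool_rot: [0.0, 0.243, 0.97, -0.0]
contact_force: [0.8, 0.5, -0.4]
gripper_width: 0.153
grasp_force: 43.5
t20.73 dxy to mouth [ 0.06 -0.1 ] cap z rel rim -18.87 yaw-marks(mod pi) -0.207 tilt [ 0.     -0.0001] q [-0.68  0.4   0.31  2.08 -0.19  0.69  0.82] F [ 0.8  0.5 -0.4] T [-0.02 -0.   -0.03]
t: 21.22
eef_pos: [0.4867, 0.1578, 0.1149]
tool_rot: [-0.0, 0.344, 0.939, -0.0]
contact_force: [0.1, -0.0, -0.3]
gripper_width: 0.156
grasp_force: 43.5
t21.23 dxy to mouth [ 0.1 -0.1] cap z rel rim -19.37 yaw-marks(mod pi) -0.417 tilt [-0.     -0.0001] q [-0.73  0.41  0.36  2.08 -0.22  0.69  0.65] F [ 0.1 -0.  -0.3] T [ 0.05 -0.01  0.02]
```

```bash
python3 -m creep '[[-1,0,0,-0.15,0,0,-0.07],[-1,0,0,-0.15,0,0,-0.07],[-1,0,0,-0.15,0,0,-0.07],[-1,0,0,0,0,0,0]]'
python3 st.py
python3 -m creep '[[-1,0,0,-0.12,0,0,-0.07],[-1,0,0,-0.12,0,0,-0.07],[-1,0,0,-0.12,0,0,-0.07],[-1,0,0,0,0,0,0]]'
python3 st.py
```

```text
t: 21.72
eef_pos: [0.4868, 0.1579, 0.1145]
tool_rot: [0.0, 0.44, 0.898, 0.0]
contact_force: [1.1, 0.5, -0.8]
gripper_width: 0.152
grasp_force: 43.5
t21.73 dxy to mouth [ 0.02 -0.18] cap z rel rim -19.81 yaw-marks(mod pi) -0.626 tilt [ 0.0002 -0.    ] q [-0.77  0.42  0.41  2.08 -0.26  0.69  0.47] F [ 1.1  0.5 -0.8] T [ 0.08 -0.05 -0.04]
t: 22.22
eef_pos: [0.487, 0.1581, 0.1142]
tool_rot: [0.0, 0.532, 0.847, 0.0]
contact_force: [0.4, 1.0, -1.0]
gripper_width: 0.153
grasp_force: 43.5
t22.23 dxy to mouth [-0.16 -0.39] cap z rel rim -20.08 yaw-marks(mod pi) -0.836 tilt [0.0005 0.0003] q [-0.81  0.43  0.47  2.08 -0.3   0.69  0.3 ] F [ 0.4  1.  -1. ] T [ 0.33 -0.13 -0.01]
```

```bash
python3 -m creep '[[-1,0,0,-0.1,0,0,-0.06],[-1,0,0,-0.2,0,0,-0.06],[-1,0,0,0,0,0,0]]'
python3 st.py
python3 -m creep '[[-1,0,0,-0.3,0,0,-0.05],[-1,0,0,0,0,0,-0.05],[-1,0,0,0,0,0,0]]'
python3 st.py
```

```text
t: 22.6
eef_pos: [0.487, 0.1582, 0.1139]
tool_rot: [0.0, 0.582, 0.814, 0.0]
contact_force: [0.4, 1.8, -0.5]
gripper_width: 0.152
grasp_force: 43.5
t22.60 dxy to mouth [-0.17 -0.52] cap z rel rim -20.35 yaw-marks(mod pi) -0.956 tilt [0.0006 0.0005] q [-0.83  0.43  0.5   2.09 -0.32  0.69  0.2 ] F [ 0.4  1.8 -0.5] T [ 0.51 -0.14  0.  ]
t: 22.98
eef_pos: [0.487, 0.1583, 0.1137]
tool_rot: [0.0, 0.622, 0.783, 0.0]
contact_force: [1.8, 3.1, -0.6]
gripper_width: 0.154
grasp_force: 43.5
t22.98 dxy to mouth [-0.22 -0.64] cap z rel rim -20.60 yaw-marks(mod pi) -1.056 tilt [0.0007 0.0007] q [-0.85  0.44  0.52  2.09 -0.34  0.7   0.12] F [ 1.8  3.1 -0.6] T [ 0.7  -0.16 -0.02]
```

Small side forces are building without vertical force, so I'm checking the cap's level and height.

```bash
cat > roof.py <<'E'
from h import *
from scipy.optimize import least_squares
for n in("wrist","side"):
    p,d,P,o,c=look(n); e=o["eef_pos"]; r=np.hypot(P[...,0]-.4868,P[...,1]-.1577)
    t=(r<.031)&(abs(P[...,2]-.092)<.0065); Q=P[t]
    A=np.c_[Q[:,:2]-[.4868,.1577],np.ones(len(Q))]; k=np.linalg.lstsq(A,Q[:,2],rcond=None)[0]
    H=cv2.convexHull((Q[:,:2]*1000).astype(np.float32))[:,0]
    f=least_squares(lambda v:np.hypot(H[:,0]-v[0],H[:,1]-v[1])-28,[486.8,157.7],loss="soft_l1",f_scale=.5)
    b=(r>.045)&(r<.08)&(abs(P[...,2]-.03)<.005)
    print(n,t.sum(),"roof ctr",f.x.round(2),"median z",np.median(Q[:,2]).round(4),"plane slope",k.round(4),"block z",np.median(P[b][:,2]).round(4))
    save("w5_%s_%d.png"%(n,int(o["t"]*100)),p)
E
python3 roof.py; ls pics | tail -3
```

```text
wrist 2243 roof ctr [485.38 157.87] median z 0.0916 plane slope [ 0.0084 -0.0242  0.0917] block z 0.0296
side 170 roof ctr [486.26 155.77] median z 0.0915 plane slope [0.0353 0.0626 0.0925] block z 0.0295
w3.png
w5_side_2302.png
w5_wrist_2297.png
```

The roof is at 0.0916 m, so the cap's origin is about 20 mm below the rim after 1.5–1.6 rad of turn: home. Releasing, then checking.

```bash
python3 -m creep '[[-0.4,0,0,0,0,0,0],[-0.4,0,0,0,0,0,0],[-0.4,0,0,0,0,0,0],[-0.4,0,0,0,0,0,0]]'
python3 st.py; python3 -m creep '[[-0.3,0,0,20,0,0,0],[-0.3,0,0,40,0,0,0],[-0.3,0,0,40,0,0,0],[-0.3,0,0,0,0,0,0],[-0.3,0,0,0,0,0,0]]'
python3 roof.py; ls pics | tail -2
```

```text
t: 23.58
eef_pos: [0.4867, 0.1575, 0.1135]
tool_rot: [0.0, 0.623, 0.782, -0.0]
contact_force: [-0.5, 1.2, 0.2]
gripper_width: 0.301
grasp_force: 0.0
t23.57 dxy to mouth [0.12 0.17] cap z rel rim -20.81 yaw-marks(mod pi) -1.060 tilt [-0.0001 -0.0002] q [-0.85  0.44  0.52  2.09 -0.34  0.7   0.12] F [-0.5  1.2  0.2] T [-0.05 -0.01 -0.04]
t: 24.2
eef_pos: [0.4862, 0.1577, 0.213]
tool_rot: [-0.0, 0.623, 0.782, -0.0]
contact_force: [-0.3, -0.1, -0.2]
gripper_width: 0.346
grasp_force: 0.0
wrist 1803 roof ctr [485.47 157.63] median z 0.0916 plane slope [ 0.0028 -0.0101  0.0915] block z 0.0295
side 188 roof ctr [485.64 155.1 ] median z 0.0915 plane slope [0.0469 0.0732 0.0927] block z 0.0296
w5_wrist_2297.png
w5_wrist_2420.png
```

View pics/w5_wrist_2420.png

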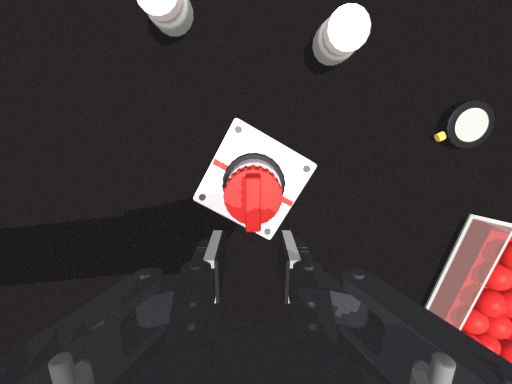

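The picture shows the cap seated level and centred on the jar at (253,195). The fingers are clear of it, and the cups and timer are untouched. Handing in.

```bash
python3 -c "
from station import *
print(hand_in())"
```

```text
the job is handed in; nothing more can be done
None
```

The red cap measured fully home (about 20 mm below the rim), level and released, with the other things left where they were; the job is handed in, but no verdict came back.

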